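# Roll a slatted wear sheet into its adhesive bed

### The job

Take the spring-loaded hand roller out of its blue stand and roll it over the green wear sheet from the yellow end to the other end, so that the turning wheel beds the slats one after another until the whole sheet is flush with the rails. Press steadily, around 14 N: under about 7 N the slats do not sink, and the roller must never press the tray with more than 22 N; the height and slope of the tray are only roughly known, so go by feel, and touch the tray with nothing but the roller. Then hang the roller back in its stand, upright with its guard plate resting on the rim, let go, and leave the other things on the bench where they are.

Things in the scene. Friction and masses are not known exactly. Their poses are not given: they have to be found in the camera images.
- holder: Tilting work holder fixed to the bench: steel base 220 x 100 x 16 mm, blue block, and on it an aluminium tray plate 240 mm long (x) x 90 mm wide with a green sheet of eight hard slats. Origin: centre of the base's underside, on the bench; z up; x points along the tray from its yellow end land to its bare aluminium one: the rolling direction.
- sheet_mid (a point): Over the holder's centre, at the nominal flush level, 62 mm above the bench. The plate really is clamped up to 6 mm higher or lower than this, and slopes along x by up to 0.05 rad either way about the centre; neither is reported: feel (or see) it. Clamped, it does not shift under the roller. 12 mm wide rails and 20 mm end lands around the sheet are at its flush level.
- roll_start (a point): Where rolling begins: centre of slat 0, next to the yellow land, at the nominal flush level (unreported height and slope ignored). Slat i (0 to 7) is centred i x 25 mm further along x; each is 24 mm long in x and 64 mm wide in y.
- roll_end (a point): Where rolling ends: centre of slat 7, next to the bare land, 175 mm from roll_start, at the nominal flush level.
- stand: Blue plastic roller stand fixed to the bench, 92 (x) x 108 (y) x 66 mm high, with an open-topped pocket 56 (x) x 70 (y) x 60 mm deep. Origin: centre of its underside, on the bench; z up. The roller hangs in it with its guard plate on the rim, roller x and y along the stand's.
- roller_grip (a point): Centre of the red grip of the loose hand roller (0.3 to 0.5 kg). Grip 28 (x) x 44 (y) x 50 mm high, best pinched across its 28 mm (x), so that the fingers lie fore and aft of the rolling. 25 mm below this point begins the aluminium guard plate, 74 (x) x 88 (y) x 6 mm. In the stand this point is 97 mm above the stand's origin.
- roller: The roller, origin at the lowest point of its unloaded wheel, 87 mm below the grip's centre, z up along the grip, y along the axle: it rolls along its x, either way round. Black rubber wheel, 40 mm diameter, 44 mm wide; with its yoke 40 (x) x 62 (y) mm. The yoke is sprung: 4 N per mm up to 8 mm, then solid. In the stand the origin is 10 mm above the stand's origin.
- wheel (a joint): Turn of the roller's wheel about its axle, rad, 0 at the start; 1 rad is 20 mm of rolling.
- slat0 (a joint): How far slat 0 (the one beside the yellow land) has been pressed into its adhesive bed, m: about 0 at the start (its top stands 3 mm proud of the rails), 0.003 fully home and flush. It sinks under about 7 N and stays where it is pressed.
- slat1 (a joint): How far slat 1 (counted from the yellow end) has been pressed into its adhesive bed, m: about 0 at the start (its top stands 3 mm proud of the rails), 0.003 fully home and flush. It sinks under about 7 N and stays where it is pressed.
- slat2 (a joint): How far slat 2 (counted from the yellow end) has been pressed into its adhesive bed, m: about 0 at the start (its top stands 3 mm proud of the rails), 0.003 fully home and flush. It sinks under about 7 N and stays where it is pressed.
- slat3 (a joint): How far slat 3 (counted from the yellow end) has been pressed into its adhesive bed, m: about 0 at the start (its top stands 3 mm proud of the rails), 0.003 fully home and flush. It sinks under about 7 N and stays where it is pressed.
- slat4 (a joint): How far slat 4 (counted from the yellow end) has been pressed into its adhesive bed, m: about 0 at the start (its top stands 3 mm proud of the rails), 0.003 fully home and flush. It sinks under about 7 N and stays where it is pressed.
- slat5 (a joint): How far slat 5 (counted from the yellow end) has been pressed into its adhesive bed, m: about 0 at the start (its top stands 3 mm proud of the rails), 0.003 fully home and flush. It sinks under about 7 N and stays where it is pressed.
- slat6 (a joint): How far slat 6 (counted from the yellow end) has been pressed into its adhesive bed, m: about 0 at the start (its top stands 3 mm proud of the rails), 0.003 fully home and flush. It sinks under about 7 N and stays where it is pressed.
- slat7 (a joint): How far slat 7 (the one beside the bare land) has been pressed into its adhesive bed, m: about 0 at the start (its top stands 3 mm proud of the rails), 0.003 fully home and flush. It sinks under about 7 N and stays where it is pressed.
- dropper: White dropper bottle, 44 mm wide, 60 mm high, standing between the work pieces; origin at its underside (tools: on the bench under their middle). Loose, not part of the job, leave it alone.
- screwdriver: Screwdriver lying beyond them; origin at its underside (tools: on the bench under their middle). Loose, not part of the job, leave it alone.
- spray_can: White and red spray can, 170 mm high, left side; origin at its underside (tools: on the bench under their middle). Loose, not part of the job, leave it alone.
- cleaner: Clear cleaner bottle with a red cap, 190 mm high, right side; origin at its underside (tools: on the bench under their middle). Loose, not part of the job, leave it alone.
- scraper: Scraper lying on the right; origin at its underside (tools: on the bench under their middle). Loose, not part of the job, leave it alone.
- mug: White mug at the far right; origin at its underside (tools: on the bench under their middle). Loose, not part of the job, leave it alone.
- clamp: Blue clamp, 90 mm long, at the far left; origin at its underside (tools: on the bench under their middle). Loose, not part of the job, leave it alone.
Mind the look-alikes: they are no part of the job. What is shaped like the roller but brown or turquoise is not meant.

How it is judged (in metres and radians):
On the way, in this order (a step that is already met when the one before it is completed fails the run):
1. the roller is lifted out of its stand (z of roller in the frame of stand above 0.06 m and contact force between the fingers and roller above 1 N), for 0.1 s.
2. rolled from the yellow end: slats 0 to 3 at least 2.2 mm down, the wheel turned at least 2 rad since the start, slats 6 and 7 still up (under 1.2 mm) (value of joint each of slat0, slat1, slat2, slat3 above 0.0022 m and value of joint each of slat6, slat7 below 0.0012 m and (value of joint wheel above 2 rad or value of joint wheel below -2 rad)), for 0.05 s.
3. all eight slats are pressed down at least 2.2 mm of their 3 mm (value of joint each of slat0, slat1, slat2, slat3, slat4, slat5, slat6, slat7 above 0.0022 m), for 0.1 s.
At the end, for the whole second after the job is handed in: All eight slats are at least 2.2 mm down (of 3 mm), and the roller hangs in its stand, released and at rest: within 14 mm of the stand's centre, upright within 0.1 rad, its guard plate on the rim within 6 mm (all of step 3 and horizontal distance between roller and stand below 0.014 m and z of roller in the frame of stand between 0.004 and 0.016 m and angle between roller's own z axis and vertical below 0.1 rad and linear speed of roller below 0.02 m/s); the robot touches nothing.
It fails at once if the roller presses the tray or sheet with more than 22 N (contact force between roller and holder above 22 N).
It fails at once if the arm or fingers touch the tray or its holder with more than 1 N (contact force between any of the arm, the fingers and holder above 1 N).
It fails at once if one of the other things on the bench is moved by more than 25 mm (distance of any of dropper, screwdriver, spray_can, cleaner, scraper, mug, clamp from where it was at the start of the episode above 0.025 m).
It also fails if it takes over 72 s, if anything falls off the work surface, if the arm or the gripper's body presses on something with over 40 N, if the wrist force passes 120 N, or if a joint passes its speed limit or range.

### The arm

A 6-joint arm with a two-finger parallel gripper is mounted at the origin on the work surface. World frame = base frame: x ahead of the robot, y to its left, z up, the work surface at z = 0. Lengths are in mm, angles in rad, forces in N, time in s.
With the tool pointing down it reaches from about 275 to 825 mm from the base axis. Payload 5.2 kg.
Tool frame: the origin (TCP) lies at the centre of the arm's flange, where the gripper is bolted on; the fingertips stand 186 mm ahead of it and the grasp point (between the pads) lies 167 mm ahead of it (arm.tcp_to_grasp is the distance from the TCP to the grasp point, in mm); z points along the fingers, y is the line along which they close (so a half turn about z gives the same grasp; the last joint's range is limited). The gripper opens to 93 mm and grips with 3 to 60 N. Pads are 15 mm wide; open, the fingers measure 128 mm over their backs; the gripper's body (75 mm by 188 mm) begins 65 mm behind the grasp point.
Start: joints at [1.009, 0.259, 1.535, -0, 1.348, -0.203], TCP at [193.112, 514.989, 404.753] pointing down, gripper open.
Joint ranges: [-3.14, 3.14], [-0.91, 2.08], [0.19, 2.58], [-1.22, 4.36], [0.22, 2.71], [-3.12, 3.12]. Speed limits (rad/s): [2.57, 2.57, 3.14, 3.14, 3.14, 3.14].

### API

Orientations are given as a rotation vector (axis times angle).
In Python, from cell import arm, optics, ticket gives the robot as it stands. The module is installed in compiled form; this text tells all that it offers.
- The arm moves only by the shell command python3 -m handwheel 'ROWS' [FORCE]. ROWS is JSON, a list of rows, each a list of 5 numbers: the closure, from 0 (fully open) to 1 (shut), then the shift along the world's x, y, z in cm, then the turn about the world's z in degrees. In form: [[jaw, dx, dy, dz, yaw], ...]. A call has 1 to 10 rows; each row is the pose to reach, as a shift and turn from the pose commanded when the call began; what a row does not reach only later rows make up. A row lasts 1/10 s, in which the tool goes at most 50 mm and 8.59 degrees, less where a joint would pass 70% of its speed; a pose out of reach is approached as far as the arm can. A call with a gripper value outside its range is refused whole. The fingers move at their own pace and stop on an object; FORCE is the grip in N (left out, the last holds). Time passes only in rows, so rows that repeat a pose let the fingers close. It gives the time, the measured TCP pose, the force, the opening and the grip force at its end, in the units of the state.
- arm.sense(): the state, without advancing time (a new reading comes with each control period).
- optics.grab_frame(name): name is "side" or "top" or "wrist"; returns a dict with "img" (420x560x3 uint8, red, green, blue), "mtx" (3x3 intrinsics, pixels), "R" (3x3) and "t" (3): a world point X has camera coordinates R X + t; the wrist camera has in their place "hand_eye" (4x4, takes a point from camera to tool coordinates, whose origin is the TCP and whose axes are the flange's). Camera axes: x right, y down, z forward; pixel columns grow to the right and rows downward; lengths in mm; the calibration is good to about 2 mm. A picture is of the moment at which its call begins: read the wrist's pose just before it. There is no depth.
- ticket.finish_job(): hands the job in; it is judged then, once.
The state is a dict: "t": time; "q": joint angles; "joint_vel": joint speeds; "joint_efforts": joint torques, N m; "position": TCP position; "ee_rot": TCP orientation; "contact_force": force on the tool from outside, world axes, zero at the start; "moment": the same for the moment, N m; "width": finger opening in mm; "grasp_force": force on a finger pad.
Only numpy, scipy, OpenCV 4.12 (cv2) and the standard library are available. Lean on these libraries where they do the work, as an engineer would, in place of code of your own. Each camera call takes 0.05 s, during which the arm holds its last target. There are 200 camera calls.

## Working session

There is one attempt and no reset: what is moved stays moved. The work goes in short steps, Python scripts to look and compute and a shell command to move; the robot and the scene stay as the last step left them, time stands still between calls to the robot, and variables do not carry over. Pictures are saved under pics/ and viewed, at most 10 in all, crops included, and the job is handed in when it is done.

```bash
mkdir -p pics; python3 - <<'E'
from cell import arm, optics
import cv2,numpy as np,pickle
s=arm.sense(); print(s)
for n in("top","side"):
    f=optics.grab_frame(n); pickle.dump(f,open(f"{n}.pkl","wb"))
    cv2.imwrite(f"pics/{n}0.png",f["img"][...,::-1]); print(n,f["mtx"].tolist(),f["R"].tolist(),f["t"].tolist())
E
```

```text
{'t': 0.0, 'q': array([ 1.00919757e+00,  2.59323554e-01,  1.53605141e+00,  3.17306119e-06,
        1.34797508e+00, -2.02792857e-01]), 'joint_vel': array([-0.00118953, -0.00046801, -0.00049922, -0.00211682, -0.00092898,
        0.00050319]), 'joint_efforts': array([ 4.35336597e-04, -4.37304103e+01, -2.84002179e+01,  7.16308644e-02,
        4.13340388e-02, -1.06301297e-04]), 'position': array([192.99887764, 514.80771006, 403.94058325]), 'ee_rot': array([-5.60475936e-01, -3.09052241e+00,  2.55897538e-03]), 'contact_force': array([0.64468761, 0.92183508, 0.13836459]), 'moment': array([ 0.00017158, -0.00339755,  0.01809096]), 'grasp_force': 0.0, 'width': 93.2561408618667}
top [[423.241428324049, 0.0, 284.2856601080316], [0.0, 423.241428324049, 214.69925476702792], [0.0, 0.0, 1.0]] [[-0.0016741549693341821, -0.9999977708690821, 0.0012866475838544302], [-0.9938188514291741, 0.0015209877734030813, -0.11100350057628733], [0.1110012961597085, -0.001464531686083585, -0.9938191824460851]] [-16.416477106152048, 570.9749569204595, 1112.2080939189968]
side [[488.0790018491182, 0.0, 276.8188097199939], [0.0, 488.0790018491182, 214.13330154105117], [0.0, 0.0, 1.0]] [[0.9549281574291768, -0.2960022228124029, -0.022246308436093463], [-0.19249507865252552, -0.5604677133085858, -0.8054946225973226], [0.22595986113351024, 0.7734718006681055, -0.5921853719299077]] [-548.2380702645868, 191.2260624881347, 1182.591922576971]
```

View pics/top0.png

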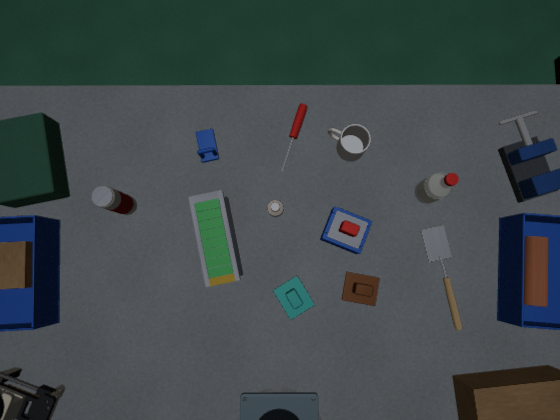

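View pics/side0.png

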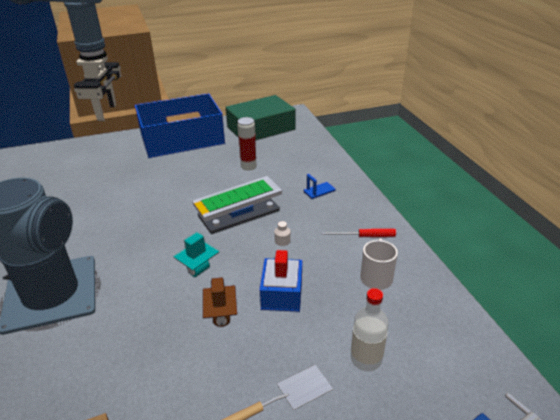

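The top view shows three roller-like things: red grip in the blue stand at (349,229), turquoise at (294,298) and brown at (361,289). Only the one at (349,229) has a red grip, an aluminium plate and a blue stand, so it is the one meant. The tray's yellow end is at (222,281) and its bare end at (207,195). I'll measure and confirm with a crop.

```bash
cat > h.py <<'E'
import cv2,numpy as np
def ray(f,uv,z):
    uv=np.atleast_2d(uv).astype(float); d=np.c_[uv,np.ones(len(uv))]@np.linalg.inv(f["mtx"]).T@f["R"]
    c=-f["R"].T@f["t"]; return c+d*((z-c[2])/d[:,2])[:,None]
def tri(f,a,g,b):
    P=[k["mtx"]@np.c_[k["R"],k["t"]] for k in(f,g)]
    X=cv2.triangulatePoints(P[0],P[1],np.array(a,float).reshape(2,1),np.array(b,float).reshape(2,1)).ravel(); return X[:3]/X[3]
def blob(f,lo,hi,box):
    h=cv2.cvtColor(f["img"],cv2.COLOR_RGB2HSV); m=cv2.inRange(h,np.array(lo),np.array(hi))
    k=np.zeros_like(m); x0,y0,x1,y1=box; k[y0:y1,x0:x1]=m[y0:y1,x0:x1]
    c=max(cv2.findContours(k,cv2.RETR_EXTERNAL,cv2.CHAIN_APPROX_NONE)[0],key=cv2.contourArea); return c[:,0,:]
def rect(f,c,z):
    p=ray(f,c,z)[:,:2].astype(np.float32); r=cv2.minAreaRect(cv2.convexHull(p))
    b=cv2.boxPoints(r); e=[b[1]-b[0],b[2]-b[1]]; l=max(e,key=np.linalg.norm)
    return np.round(r[0],1),np.round(r[1],1),round(float(np.degrees(np.arctan2(l[1],l[0]))%180),1)
E
python3 - <<'E'
import pickle,cv2,numpy as np
from h import *
f=pickle.load(open("top.pkl","rb"));g=pickle.load(open("side.pkl","rb"))
print("stand rim",rect(f,blob(f,(105,120,60),(130,255,255),(315,200,380,260)),66))
print("grip",rect(f,blob(f,(0,150,150),(8,255,255),(330,210,370,245)),122))
print("green",rect(f,blob(f,(45,100,80),(75,255,255),(180,180,250,295)),64))
y=blob(f,(18,120,80),(35,255,255),(180,180,250,295));print("yellow",rect(f,y,62))
print("green side c",rect(g,blob(g,(45,100,80),(75,255,255),(180,165,300,235)),64))
t=f["img"][180:310,185:385]; s=g["img"][170:320,180:330]
cv2.imwrite("pics/crop.png",np.hstack([cv2.resize(t,(462,300)),cv2.resize(s,(300,300))])[...,::-1])
E
```

```text
stand rim (array([ 528.7, -178.9]), array([110.8,  92. ]), 67.8)Traceback (most recent call last):
  File "<stdin>", line 5, in <module>
  File "h.py", line 11, in blob
    c=max(cv2.findContours(k,cv2.RETR_EXTERNAL,cv2.CHAIN_APPROX_NONE)[0],key=cv2.contourArea); return c[:,0,:]
ValueError: max() iterable argument is empty
```

```bash
python3 - <<'E'
import pickle,cv2,numpy as np
from h import *
f=pickle.load(open("top.pkl","rb"));g=pickle.load(open("side.pkl","rb"))
H=lambda k,u,v:cv2.cvtColor(k["img"],cv2.COLOR_RGB2HSV)[v,u]
print(H(f,349,228),H(f,222,281),H(f,212,240),H(g,240,195))
t=f["img"][180:310,185:385]; s=g["img"][170:320,180:330]
cv2.imwrite("pics/crop.png",np.hstack([cv2.resize(t,(462,300)),cv2.resize(s,(300,300))])[...,::-1])
h=H(f,349,228)
lo,hi=((0,120,60),(10,255,255)) if h[0]<20 else ((168,120,60),(179,255,255))
print("grip",rect(f,blob(f,lo,hi,(330,210,370,245)),122))
print("green",rect(f,blob(f,(45,100,60),(75,255,255),(180,180,250,295)),64))
print("yellow",rect(f,blob(f,(12,100,60),(35,255,255),(180,180,250,295)),62))
print("green side",rect(g,blob(g,(45,100,60),(75,255,255),(180,165,300,235)),64))
E
```

```text
[  1 192 138] [ 22 171 127] [ 66 133 119] [ 69 203 162]
grip (array([ 528. , -178.8]), array([43.2, 26. ]), 67.9)
green (array([507.5, 168.4]), array([199.6,  62.9]), 12.1)
yellow (array([399.5, 145.2]), array([20.1, 65.2]), 101.9)
green side (array([510.4, 174.2]), array([201.2,  63.3]), 13.6)
```

View pics/crop.png

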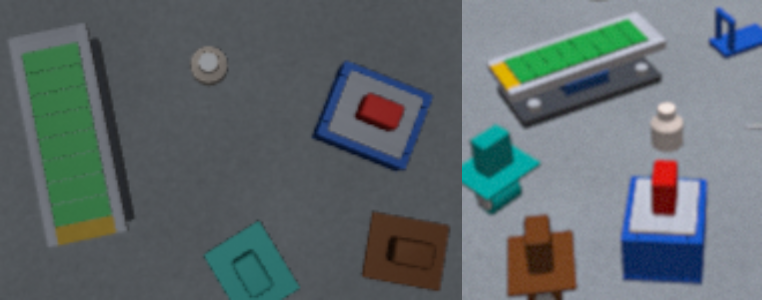

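The crop confirms it: red grip on aluminium plate in the blue stand, dropper between stand and tray. Stand at about (528,-179) with x axis at -22°. Tray centre at (508,169), rolling direction +12°. Now to move over the roller.

```bash
python3 -m handwheel '[[0,3,-7,0,-8],[0,7,-14,0,-16],[0,10.5,-21,0,-24],[0,14,-28,0,-32],[0,17.5,-35,0,-40],[0,21,-42,0,-48],[0,23.5,-49,0,-56],[0,26,-54,0,-64],[0,28,-59,0,-72],[0,29.5,-63,0,-80]]'; python3 -m handwheel '[[0,0,0,0,0],[0,0,0,0,0]]'
```

```text
t: 1.1
position: [409.6, 62.4, 404.7]
ee_rot: [-2.422, -2.0, -0.0]
contact_force: [0.2, 0.0, 0.2]
width: 92.8
grasp_force: 0.0
t: 1.3
position: [409.6, 63.4, 404.3]
ee_rot: [-2.418, -2.003, 0.001]
contact_force: [-0.6, -0.2, -0.4]
width: 92.7
grasp_force: 0.0
```

```bash
python3 -m handwheel '[[0,2,-4,0,-2],[0,4,-8,0,-4],[0,6,-12,0,-6],[0,8,-16,0,-8],[0,10,-20,0,-10],[0,11.8,-24.2,0,-11.4],[0,11.8,-24.2,0,-11.4],[0,11.8,-24.2,0,-11.4],[0,11.8,-24.2,0,-11.4]]'; python3 - <<'E'
from cell import arm,optics
import cv2,numpy as np
from scipy.spatial.transform import Rotation as Rn
from h import *
s=arm.sense();f=optics.grab_frame("wrist")
T=np.eye(4);T[:3,:3]=Rn.from_rotvec(s["ee_rot"]).as_matrix();T[:3,3]=s["position"]
C=np.linalg.inv(T@f["hand_eye"]);f["R"]=C[:3,:3];f["t"]=C[:3,3]
print(s["position"],s["ee_rot"],np.linalg.inv(C)[:3,3])
cv2.imwrite("pics/w1.png",f["img"][...,::-1])
for lo,hi,z,n in(((0,120,60),(10,255,255),122,"grip"),((105,120,50),(130,255,255),66,"rim")):
    c=blob(f,lo,hi,(0,0,560,420));print(n,c.min(0),c.max(0),rect(f,c,z))
E
```

```text
t: 2.2
position: [527.3, -175.2, 404.5]
ee_rot: [-2.6, -1.761, 0.0]
contact_force: [-0.1, -0.4, 0.2]
width: 93.0
grasp_force: 0.0
[ 527.25505373 -175.20611545  404.48570962] [-2.59970482e+00 -1.76083742e+00  2.46301575e-04] [ 556.05609516 -104.4861556   384.07762315]
grip [272 187] [305 239] (array([ 531.3, -178.4]), array([39.2, 24.3]), 68.3)
rim [234 129] [342 252] (array([ 531.7, -177. ]), array([109.2,  90. ]), 68.0)
```

View pics/w1.png

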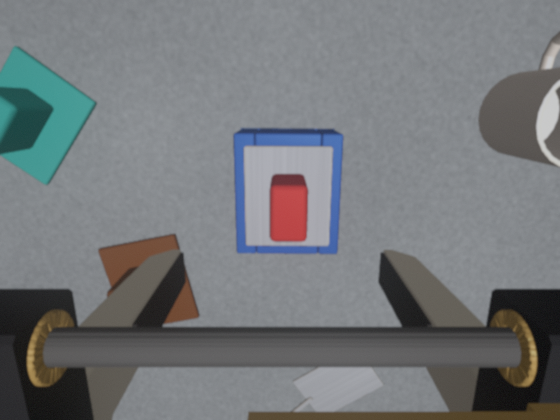

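Red grip at pixel (289,207), between the fingers, with brown plate at lower left clear of them. Grip is at about (530,-178.5). Descending.

```bash
python3 -m handwheel '[[0,0.23,-0.33,0,-0.2],[0,0.23,-0.33,-3,-0.2],[0,0.23,-0.33,-6,-0.2],[0,0.23,-0.33,-9,-0.2],[0,0.23,-0.33,-12,-0.2],[0,0.23,-0.33,-13.9,-0.2],[0,0.23,-0.33,-13.9,-0.2],[0,0.23,-0.33,-13.9,-0.2]]'; python3 -m handwheel '[[0.4,0,0,0,0],[0.6,0,0,0,0],[0.8,0,0,0,0],[1,0,0,0,0],[1,0,0,0,0],[1,0,0,0,0],[1,0,0,0,0],[1,0,0,0,0]]' 40
```

```text
t: 3.05
position: [530.0, -180.4, 266.3]
ee_rot: [2.606, 1.754, 0.0]
contact_force: [1.3, -0.5, 0.2]
width: 92.9
grasp_force: 0.0
t: 3.85
position: [529.7, -180.9, 265.7]
ee_rot: [-2.607, -1.753, 0.0]
contact_force: [0.3, -0.1, 0.2]
width: 33.6
grasp_force: 0.0
```

```bash
python3 -m handwheel '[[1,0,0,0,0],[1,0,0,0,0],[1,0,0,0,0],[1,0,0,0,0],[1,0,0,0,0]]' 40;  python3 -m handwheel '[[1,0,0,1,0],[1,0,0,2,0],[1,0,0,4,0],[1,0,0,6,0],[1,0,0,8,0],[1,0,0,10,0],[1,0,0,11,0],[1,0,0,11,0],[1,0,0,11,0],[1,0,0,11,0]]'; python3 - <<'E'
from cell import arm
s=arm.sense();print(s["position"],s["contact_force"],s["moment"],s["width"],s["grasp_force"])
E
```

```text
t: 4.35
position: [529.8, -180.9, 265.7]
ee_rot: [-2.607, -1.753, 0.0]
contact_force: [-0.7, -0.1, -0.2]
width: 27.7
grasp_force: 40.0
t: 5.35
position: [529.4, -180.7, 374.5]
ee_rot: [-2.605, -1.752, 0.002]
contact_force: [-0.1, -0.4, -3.9]
width: 27.8
grasp_force: 40.0
[ 529.41242516 -180.68741377  374.52436089] [-0.05306343 -0.41034853 -3.93737223] [-0.06095494  0.11757977 -0.0518289 ] 27.824554316714558 39.99908745288849
```

```bash
python3 -m handwheel '[[1,-1,3,0,3],[1,-2.3,7,0,7],[1,-3.6,11,0,11],[1,-4.9,15,0,15],[1,-6.2,19,0,19],[1,-7.5,23,0,23],[1,-8.8,27,0,27],[1,-9.8,30.5,0,31],[1,-10.6,33,0,34.2],[1,-10.6,33,0,34.2]]'; python3 -m handwheel '[[1,0,0,-1,0],[1,0,0,-2,0],[1,0,0,-2.8,0],[1,0,0,-2.8,0]]';python3 - <<'E'
from cell import arm,optics
import cv2,numpy as np
from h import *
s=arm.sense();print(s["position"],s["ee_rot"],s["contact_force"],s["moment"])
f=optics.grab_frame("top");g=optics.grab_frame("side")
cv2.imwrite("pics/c2.png",np.vstack([cv2.resize(f["img"][150:310,150:320],(510,480))]*1+[])[...,::-1])
cv2.imwrite("pics/s2.png",cv2.resize(g["img"][110:250,150:330],(720,560),interpolation=2)[...,::-1])
E
```

```text
t: 6.35
position: [422.1, 151.6, 374.9]
ee_rot: [-1.968, -2.445, 0.001]
contact_force: [-0.2, 0.1, -3.3]
width: 27.9
grasp_force: 40.0
t: 6.75
position: [423.5, 148.2, 345.8]
ee_rot: [-1.977, -2.438, 0.004]
contact_force: [0.5, -0.2, -3.2]
width: 28.0
grasp_force: 40.0
[423.46199971 148.23773004 345.79988356] [-1.97671931 -2.43828297  0.00443993] [ 0.50474247 -0.19166847 -3.18419652] [-0.0821583   0.07994608 -0.03102689]
```

View pics/s2.png

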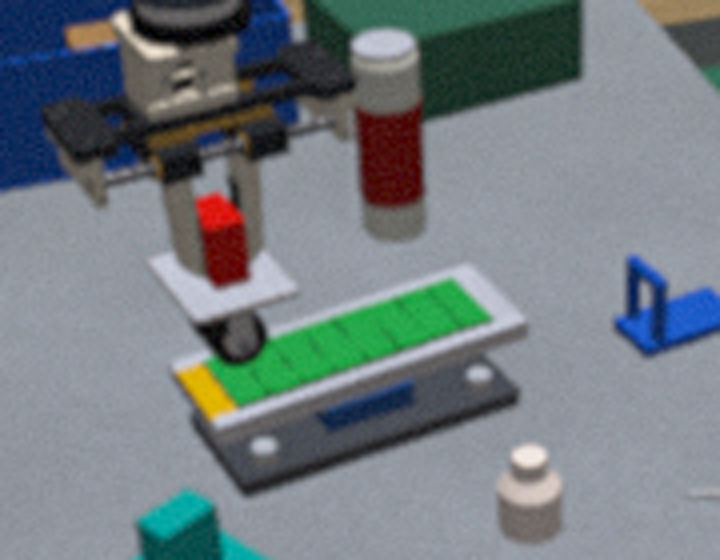

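The side crop shows the roller upright, wheel (240,335) above slat 0 beside the yellow land (205,390). Now I feel downward.

```bash
python3 -m handwheel '[[1,0,0,-0.5,0],[1,0,0,-1,0],[1,0,0,-1.4,0],[1,0,0,-1.4,0]]' | egrep 'pos|contact'; for i in 1; do python3 -m handwheel '[[1,0,0,-0.1,0],[1,0,0,-0.2,0],[1,0,0,-0.3,0],[1,0,0,-0.3,0]]' | egrep 'pos|contact'; done;  python3 -m handwheel '[[1,0,0,0,0]]' | egrep 'pos|contact'
```

```text
position: [423.5, 149.1, 333.1]
contact_force: [-0.0, 0.6, -3.5]
position: [423.7, 149.1, 330.7]
contact_force: [-0.1, -0.9, -3.3]
position: [423.8, 149.1, 330.8]
contact_force: [0.6, 1.0, -4.4]
```

```bash
python3 -m handwheel '[[1,0,0,-0.1,0],[1,0,0,-0.2,0],[1,0,0,-0.3,0],[1,0,0,-0.3,0]]' | egrep 'pos|contact'
```

```text
position: [423.7, 149.1, 327.6]
contact_force: [1.0, -0.6, -3.6]
```

```bash
python3 -m handwheel '[[1,0,0,-0.1,0],[1,0,0,-0.2,0],[1,0,0,-0.2,0],[1,0,0,-0.2,0]]' | egrep 'pos|contact'
```

```text
position: [423.7, 149.1, 325.7]
contact_force: [-0.6, 0.2, -3.9]
```

```bash
python3 -m handwheel '[[1,0,0,-0.1,0],[1,0,0,-0.2,0],[1,0,0,-0.2,0],[1,0,0,-0.2,0]]' | egrep 'pos|contact'
```

```text
position: [423.7, 149.1, 323.7]
contact_force: [-0.2, 0.4, -2.2]
```

```bash
python3 -m handwheel '[[1,0,0,-0.1,0],[1,0,0,-0.1,0],[1,0,0,-0.1,0]]' | egrep 'pos|contact'
```

```text
position: [423.9, 149.2, 322.9]
contact_force: [0.3, 0.2, -2.2]
```

```bash
python3 -m handwheel '[[1,0,0,-0.1,0],[1,0,0,-0.1,0],[1,0,0,-0.1,0]]' | egrep 'pos|contact'; python3 -m handwheel '[[1,0,0,0,0]]' | egrep 'pos|contact'
```

```text
position: [424.0, 149.2, 322.1]
contact_force: [-0.6, -0.1, 1.1]
position: [423.9, 149.2, 322.0]
contact_force: [-0.2, -0.3, 0.7]
```

```bash
python3 -m handwheel '[[1,0,0,-0.1,0],[1,0,0,-0.1,0],[1,0,0,-0.1,0]]' | egrep 'pos|contact'; python3 -m handwheel '[[1,0,0,0,0]]' | egrep 'pos|contact'
```

```text
position: [423.9, 149.1, 321.0]
contact_force: [-0.1, 0.6, 3.3]
position: [423.9, 149.1, 320.9]
contact_force: [0.8, -0.3, 2.2]
```

```bash
python3 -m handwheel '[[1,0,0,-0.1,0],[1,0,0,-0.2,0],[1,0,0,-0.2,0],[1,0,0,-0.2,0]]' | egrep 'pos|contact'; python3 -m handwheel '[[1,0,0,0,0]]' | egrep 'pos|contact'
```

```text
position: [423.8, 149.1, 318.7]
contact_force: [0.0, -0.3, 2.8]
position: [423.7, 149.1, 318.7]
contact_force: [-0.3, 0.1, 3.2]
```

```bash
python3 -m handwheel '[[1,0,0,-0.1,0],[1,0,0,-0.1,0],[1,0,0,-0.1,0]]' | egrep 'pos|contact'; python3 -m handwheel '[[1,0,0,0,0]]' | egrep 'pos|contact'
```

```text
position: [423.9, 149.1, 318.0]
contact_force: [-0.6, 0.0, 5.5]
position: [423.8, 149.2, 318.0]
contact_force: [0.2, 0.3, 6.0]
```

```bash
python3 -m handwheel '[[1,0,0,-0.05,0],[1,0,0,-0.1,0],[1,0,0,-0.1,0]]' | egrep 'pos|contact'; python3 -m handwheel '[[1,0,0,0,0]]' | egrep 'pos|contact'
```

```text
position: [424.0, 149.2, 317.3]
contact_force: [-0.7, 0.4, 8.5]
position: [424.1, 149.2, 317.4]
contact_force: [-0.7, -0.5, 7.6]
```

Slat 0 bottoms with about 12 N on it (flush there at about 64.6 mm). Start rolling.

```bash
python3 -m handwheel '[[1,0.15,0.03,0,0],[1,0.29,0.06,0,0],[1,0.44,0.09,0,0],[1,0.59,0.13,0.01,0],[1,0.73,0.16,0.01,0],[1,0.88,0.19,0.02,0],[1,0.98,0.21,0.02,0],[1,0.98,0.21,0.02,0]]' | egrep 'pos|contact'; python3 -m handwheel '[[1,0,0,0,0]]' | egrep 'pos|contact'
```

```text
position: [433.7, 151.3, 317.5]
contact_force: [-2.1, -0.6, 8.8]
position: [433.6, 151.2, 317.5]
contact_force: [-1.3, -0.9, 8.7]
```

```bash
python3 -m handwheel '[[1,0.2,0.04,0.01,0],[1,0.39,0.08,0.01,0],[1,0.59,0.13,0.02,0],[1,0.78,0.17,0.02,0],[1,0.98,0.21,0.03,0],[1,1.17,0.25,0.03,0],[1,1.37,0.29,0.04,0],[1,1.47,0.31,0.04,0],[1,1.47,0.31,0.04,0]]' | egrep 'pos|contact'; python3 -m handwheel '[[1,0,0,0,0]]' | egrep 'pos|contact'
```

```text
position: [448.8, 154.4, 318.1]
contact_force: [-0.5, -0.3, 8.4]
position: [448.7, 154.4, 318.1]
contact_force: [0.4, 0.4, 8.5]
```

```bash
python3 -m handwheel '[[1,0.2,0.04,0.01,0],[1,0.44,0.1,0.01,0],[1,0.73,0.16,0.02,0],[1,1.03,0.22,0.03,0],[1,1.32,0.28,0.04,0],[1,1.61,0.34,0.05,0],[1,1.91,0.41,0.06,0],[1,2.2,0.47,0.06,0],[1,2.45,0.52,0.07,0],[1,2.45,0.52,0.07,0]]' | egrep 'pos|contact'; python3 -m handwheel '[[1,0,0,0,0]]' | egrep 'pos|contact'
```

```text
position: [473.4, 159.7, 318.8]
contact_force: [-0.4, -0.5, 7.8]
position: [473.3, 159.6, 318.8]
contact_force: [-0.4, 1.0, 8.1]
```

```bash
python3 -m handwheel '[[1,0.2,0.04,0.0,0],[1,0.44,0.1,0.01,0],[1,0.73,0.16,0.01,0],[1,1.03,0.22,0.02,0],[1,1.32,0.28,0.02,0],[1,1.61,0.34,0.03,0],[1,1.91,0.41,0.04,0],[1,2.2,0.47,0.05,0],[1,2.45,0.52,0.05,0],[1,2.45,0.52,0.05,0]]' | egrep 'pos|contact'; python3 -m handwheel '[[1,0,0,0,0]]' | egrep 'pos|contact'
```

```text
position: [497.9, 164.9, 319.4]
contact_force: [0.0, -0.1, 6.9]
position: [497.8, 164.8, 319.4]
contact_force: [0.6, 0.3, 6.9]
```

```bash
python3 -m handwheel '[[1,0.2,0.04,-0.02,0],[1,0.44,0.1,-0.02,0],[1,0.73,0.16,-0.02,0],[1,1.03,0.22,-0.01,0],[1,1.32,0.28,-0.01,0],[1,1.61,0.34,0,0],[1,1.91,0.41,0,0],[1,2.2,0.47,0.01,0],[1,2.45,0.52,0.01,0],[1,2.45,0.52,0.01,0]]' | egrep 'pos|contact'; python3 -m handwheel '[[1,0,0,0,0]]' | egrep 'pos|contact'
```

```text
position: [522.5, 170.1, 319.8]
contact_force: [0.3, 0.5, 9.4]
position: [522.4, 170.1, 319.8]
contact_force: [0.3, 0.3, 9.0]
```

```bash
python3 -m handwheel '[[1,0.2,0.04,0.0,0],[1,0.44,0.1,0.01,0],[1,0.73,0.16,0.01,0],[1,1.03,0.22,0.02,0],[1,1.32,0.28,0.02,0],[1,1.61,0.34,0.03,0],[1,1.91,0.41,0.03,0],[1,2.2,0.47,0.04,0],[1,2.45,0.52,0.04,0],[1,2.45,0.52,0.04,0]]' | egrep 'pos|contact'; python3 -m handwheel '[[1,0,0,0,0]]' | egrep 'pos|contact'
```

```text
position: [547.0, 175.3, 320.3]
contact_force: [-0.2, 0.6, 9.7]
position: [546.9, 175.3, 320.3]
contact_force: [0.1, 1.0, 8.3]
```

```bash
python3 -m handwheel '[[1,0.2,0.04,0.0,0],[1,0.44,0.1,0.01,0],[1,0.73,0.16,0.01,0],[1,1.03,0.22,0.02,0],[1,1.32,0.28,0.02,0],[1,1.61,0.34,0.03,0],[1,1.91,0.41,0.03,0],[1,2.2,0.47,0.04,0],[1,2.45,0.52,0.04,0],[1,2.45,0.52,0.04,0]]' | egrep 'pos|contact'; python3 -m handwheel '[[1,0,0,0,0]]' | egrep 'pos|contact'
```

```text
position: [571.5, 180.5, 320.8]
contact_force: [-0.4, 0.7, 9.1]
position: [571.4, 180.5, 320.8]
contact_force: [0.1, 0.8, 9.6]
```

```bash
python3 -m handwheel '[[1,0.2,0.04,0.0,0],[1,0.44,0.1,0.01,0],[1,0.73,0.16,0.01,0],[1,1.03,0.22,0.02,0],[1,1.32,0.28,0.02,0],[1,1.61,0.34,0.03,0],[1,1.91,0.41,0.03,0],[1,2.2,0.47,0.04,0],[1,2.45,0.52,0.04,0],[1,2.45,0.52,0.04,0]]' | egrep 'pos|contact'; python3 -m handwheel '[[1,0,0,0,0],[1,0,0,0,0]]' | egrep 't:|pos|contact'; python3 - <<'E'
from cell import optics
import cv2
g=optics.grab_frame("side")
cv2.imwrite("pics/s3.png",cv2.resize(g["img"][110:250,150:330],(720,560),interpolation=2)[...,::-1])
E
```

```text
position: [596.0, 185.7, 321.2]
contact_force: [-0.3, 0.0, 9.7]
t: 19.95
position: [595.8, 185.7, 321.3]
ee_rot: [1.975, 2.441, 0.004]
contact_force: [0.2, 0.7, 9.1]
```

View pics/s3.png

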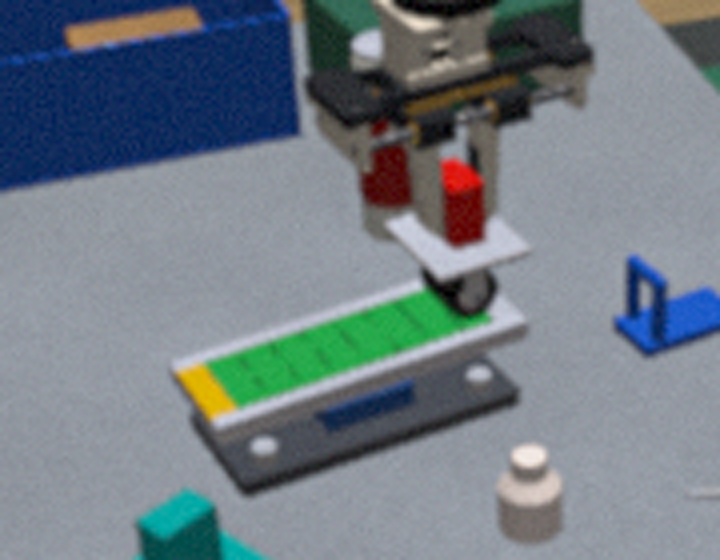

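The side crop shows the wheel (465,290) on the last slat beside the bare land, with the whole green sheet level with the rails and no steps visible. Now I lift and carry it back.

```bash
python3 -m handwheel '[[1,0,0,0.5,0],[1,0,0,1.5,0],[1,0,0,3,0],[1,0,0,5,0],[1,0,0,6,0],[1,0,0,6,0]]' | egrep 'pos|contact|rot'; python3 -m handwheel '[[1,-0.5,-3,0,-3],[1,-1.2,-7,0,-7],[1,-1.9,-11,0,-11],[1,-2.6,-15,0,-15],[1,-3.3,-19,0,-19],[1,-4,-23,0,-23],[1,-4.7,-27,0,-27],[1,-5.4,-31,0,-30],[1,-6,-34.5,0,-34.1],[1,-6.6,-36.7,0,-34.1]]';  python3 -m handwheel '[[1,0,0,0,0],[1,0,0,0,0],[1,0,0,0,0]]'
```

```text
position: [595.5, 185.6, 381.0]
ee_rot: [1.975, 2.441, 0.002]
contact_force: [0.7, -0.2, -4.4]
t: 21.6
position: [528.4, -183.9, 378.4]
ee_rot: [-2.608, -1.75, 0.002]
contact_force: [1.1, 0.9, -3.6]
width: 27.6
grasp_force: 40.0
t: 21.9
position: [529.2, -180.6, 379.1]
ee_rot: [-2.603, -1.755, 0.0]
contact_force: [-0.1, -0.6, -3.8]
width: 27.5
grasp_force: 40.0
```

```bash
python3 -m handwheel '[[1,0.05,-0.03,-1,0],[1,0.05,-0.03,-2.5,0],[1,0.05,-0.03,-4,0],[1,0.05,-0.03,-5,0],[1,0.05,-0.03,-5,0]]' | egrep 'pos|contact'; python3 - <<'E'
from cell import optics
import cv2,numpy as np
g=optics.grab_frame("side");w=optics.grab_frame("wrist")
a=cv2.resize(g["img"][190:330,220:350],(446,480),interpolation=2);b=cv2.resize(w["img"][120:420,140:420],(350,375))
b=np.vstack([b,np.zeros((105,350,3),np.uint8)])
cv2.imwrite("pics/s4.png",np.hstack([a,b])[...,::-1])
E
```

```text
position: [529.4, -180.8, 327.8]
contact_force: [-0.4, 0.1, -3.7]
```

View pics/s4.png

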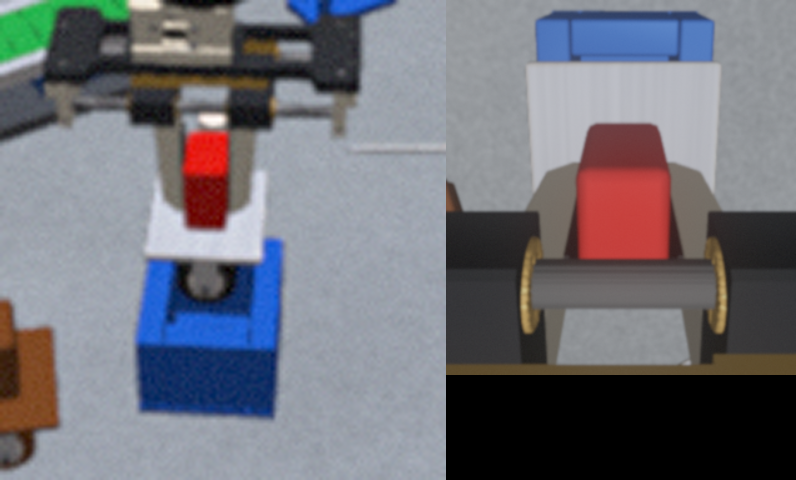

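The roller is upright and aligned over the pocket (wheel at (205,275) left, plate square to the stand on the right). Lowering.

```bash
python3 -m handwheel '[[1,0,0,-0.8,0],[1,0,0,-1.6,0],[1,0,0,-2.4,0],[1,0,0,-3,0],[1,0,0,-3,0]]' | egrep 'pos|contact'
```

```text
position: [529.4, -181.6, 298.6]
contact_force: [-0.4, 0.4, -3.7]
```

```bash
python3 -m handwheel '[[1,0,0,-0.7,0],[1,0,0,-1.4,0],[1,0,0,-2,0],[1,0,0,-2.5,0],[1,0,0,-2.8,0],[1,0,0,-2.9,0],[1,0,0,-2.9,0]]' | egrep 'pos|contact'
```

```text
position: [529.8, -181.8, 270.8]
contact_force: [0.6, 0.3, -4.2]
```

```bash
python3 -m handwheel '[[1,0,0,-0.1,0],[1,0,0,-0.2,0],[1,0,0,-0.3,0],[1,0,0,-0.4,0],[1,0,0,-0.45,0],[1,0,0,-0.45,0]]' | egrep 'pos|contact'
```

```text
position: [529.7, -181.7, 266.2]
contact_force: [-0.7, -0.4, -3.8]
```

```bash
python3 -m handwheel '[[1,0,0,-0.05,0],[1,0,0,-0.1,0],[1,0,0,-0.1,0]]' | egrep 'pos|contact'
```

```text
position: [529.8, -181.8, 265.7]
contact_force: [-0.5, 0.6, -0.6]
```

```bash
python3 -m handwheel '[[0.6,0,0,0,0],[0.5,0,0,0,0],[0.3,0,0,0,0],[0,0,0,0,0],[0,0,0,0,0],[0,0,0,0,0]]' | egrep 'pos|contact|width'; python3 -m handwheel '[[0,0,0,1,0],[0,0,0,3,0],[0,0,0,6,0],[0,0,0,9,0],[0,0,0,12,0],[0,0,0,14,0],[0,0,0,14,0],[0,0,0,14,0]]'; python3 - <<'E'
from cell import optics
import cv2,numpy as np
from h import *
g=optics.grab_frame("side");w=optics.grab_frame("wrist")
a=cv2.resize(g["img"][160:330,180:350],(480,480),interpolation=2);b=cv2.resize(w["img"][80:300,180:400],(300,300))
b=np.vstack([b,np.zeros((180,300,3),np.uint8)])
cv2.imwrite("pics/s5.png",np.hstack([a,b])[...,::-1])
E
```

```text
position: [529.8, -181.8, 265.4]
contact_force: [-0.7, -0.1, -1.0]
width: 71.1
t: 26.0
position: [529.6, -181.7, 405.5]
ee_rot: [2.605, 1.755, 0.0]
contact_force: [-0.5, 0.7, 0.3]
width: 93.2
grasp_force: 0.0
```

View pics/s5.png

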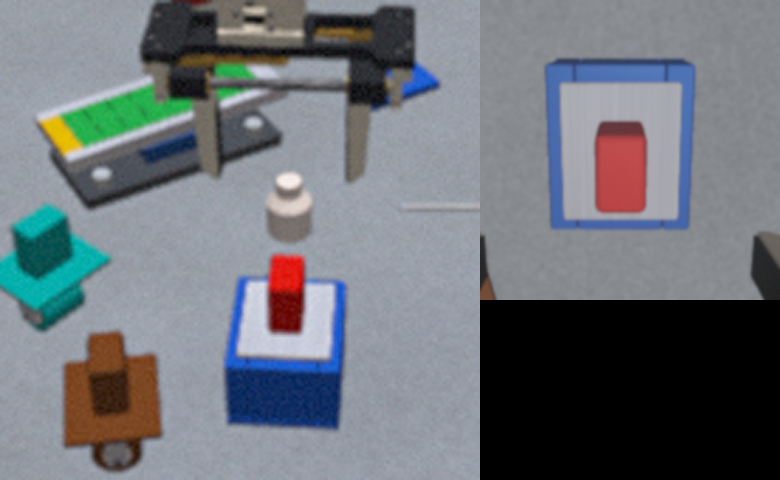

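The roller hangs centred and upright, with its plate flat on the rim (285,320). The gripper is clear and the other things look undisturbed. Handing in.

```bash
python3 -c "
from cell import ticket
print(ticket.finish_job())"
```

```text
the job is handed in; nothing more can be done
None
```

The job is handed in at about 26 s of 72 s, with no verdict returned: the sheet was rolled yellow end to bare end at about 11–14 N (wrist readings between moves), looks flush, and the roller hangs upright in its stand, released.

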